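# Hang the medium ring spanner on the swing-out hook

### The job

Put the pump spanner away at the chromatography bench: first swing the red hook arm out as far as it goes, then hang the medium one of the three ring spanners on it by its eye, so that it hangs freely down in the crook of the hook, at rest, with the arm still swung fully out. Leave the other two spanners, the jars, the bottles and the screwdriver where they are and do not knock any over.

Things in the scene. Friction and masses are not known exactly. Their poses are not given: they have to be found in the camera images.
- hook (a joint): red swing-out hook arm on the fixed post, vertical hinge; 0 = folded (arm points to the stand's +y), 1.571 = fully out at its stop (points to the stand's -x, roughly at the robot). Opens counter-clockwise seen from above, so push its far side towards the robot. Starts at 0 to 0.5; friction 0.15 N m (2 to 3 N at mid-arm), stays where left.
- hook_axis (a point): point on the hook arm's hinge axis, 222 mm above the bench; x outward along the arm (turns with it), z up. The red hub is 26 mm across, from 6 mm below to 16 mm above this point, the highest part of the stand. Post below: 18 mm thick (26 mm collar under the hub), on a flange 68 mm across, 10 mm high.
- hook_crook (a point): bottom of the hook's V, on the centre line of its round bar (10 mm thick), 95 mm out from the hinge axis, 200 mm above the bench; axes as hook_axis. The bar runs level from the hub to 69 mm out, 6 mm above hook_axis, drops at about 45 degrees to here, then rises outward at 45 degrees to the tip.
- hook_tip (a point): centre of the hook's round free end, 127 mm out from the hinge axis, 32 mm above and 32 mm farther out than the crook; axes as hook_axis
- stand: fixed tool post carrying the hook; origin on the bench at the post's axis; its own -x is where the hook points when fully out. Its place and yaw vary.
- spanner_small: the small ring spanner (bright steel, one round eye at one end of a flat handle): 125 mm long overall, eye hole 20 mm across, eye rim 7 mm wide and 8 mm thick, handle 16 mm wide and 12 mm thick. Origin at the middle of its length, on its underside; x runs along the handle to the eye, z up as it lies. It lies flat on the bench, eye away from the robot.
- spanner_medium: the medium ring spanner (bright steel, one round eye at one end of a flat handle): 150 mm long overall, eye hole 26 mm across, eye rim 7 mm wide and 8 mm thick, handle 16 mm wide and 12 mm thick. Origin at the middle of its length, on its underside; x runs along the handle to the eye, z up as it lies. It lies flat on the bench, eye away from the robot.
- spanner_large: the large ring spanner (bright steel, one round eye at one end of a flat handle): 175 mm long overall, eye hole 32 mm across, eye rim 7 mm wide and 8 mm thick, handle 16 mm wide and 12 mm thick. Origin at the middle of its length, on its underside; x runs along the handle to the eye, z up as it lies. It lies flat on the bench, eye away from the robot.
- spanner_medium_eye (a point): centre of the medium spanner's eye hole, 55 mm from the spanner's origin along its x and 4 mm above its underside; the spanner's axes (z along the hole). The hole goes right through.
- vial_rack: fixed white sample-vial rack with blue caps, 85 mm (x) by 125 mm (y), 57 mm high; origin under its centre
- jar_amber: loose small amber jar, 38 mm across, 68 mm high; origin under its centre
- jar_white: loose small white jar with blue cap, 38 mm across, 62 mm high; origin under its centre
- solvent_a: loose clear glass solvent bottle, blue cap, 86 mm across, 200 mm high; origin under its centre
- solvent_b: loose amber glass solvent bottle, red cap, 86 mm across, 190 mm high; origin under its centre
- driver: loose green-handled screwdriver, 170 mm long, lying on the bench at the robot's far left
Mind the look-alikes: they are no part of the job. What is shaped like the stand but pink is not meant.

How it is judged:
By the outcome, as a careful person would: the job done as asked, in the order asked, and still so for the second after the job is handed in, with the robot touching nothing.
It also fails if it takes over 61 s, if anything falls off the work surface, if the arm or the gripper's body presses on something with over 40 N, if the wrist force passes 120 N, or if a joint passes its speed limit or range.

### The arm

A 6-joint arm with a two-finger parallel gripper is mounted at the origin on the work surface. World frame = base frame: x ahead of the robot, y to its left, z up, the work surface at z = 0. Lengths are in m, angles in rad, forces in N, time in s.
With the tool pointing down it reaches from about 0.375 to 0.925 m from the base axis. Payload 5.7 kg.
Tool frame: the origin (TCP) lies at the centre of the arm's flange, where the gripper is bolted on; the fingertips stand 173 mm ahead of it and the grasp point (between the pads) lies 155 mm ahead of it; z points along the fingers, y is the line along which they close (so a half turn about z gives the same grasp; the last joint's range is limited). The gripper opens to 85 mm and grips with 20 to 120 N. Pads are 22 mm wide; open, the fingers measure 114 mm over their backs; the gripper's body (76 mm by 85 mm) begins 54 mm behind the grasp point. The pads swing forward as they close: fully open they stand 13 mm farther back than shut.
Start: joints at [-1.361, 0.359, 1.51, -0, 1.272, -0.115], TCP at [0.191, -0.569, 0.405] pointing down, gripper open.
Joint ranges: [-2.97, 2.97], [-1.01, 2.36], [0.21, 2.38], [-0.96, 4.11], [0.2, 2.71], [-2.98, 2.98]. Speed limits (rad/s): [2.39, 2.39, 3.14, 3.14, 3.14, 3.14].

### API

Orientations are given as a unit quaternion [w, x, y, z].
In Python, from station import sense, camera, get_calibration, hand_in gives the robot as it stands.
- The arm moves only by the tool arm_command, never from a script. Its arguments are lists of equal length, an entry for each row: "travel": the shift along the tool's x, y, z in m, a list of three; "delta_rot": the turn, a rotation vector about the tool's x, y, z in rad, a list of three. In form: {"travel": [[dx, dy, dz], ...], "delta_rot": [[wx, wy, wz], ...]}. A call has 1 to 12 rows; each row shifts and turns the commanded pose from where the row before left it, along the tool's axes as they then stand; what a row does not reach is not made up. A row lasts 1/12 s, in which the tool goes at most 41.7 mm and 7.16 degrees, less where a joint would pass 70% of its speed; a pose out of reach is approached as far as the arm can. A call with a gripper value outside its range is refused whole. "jaw" is the opening, from 0 (shut) to 1 (fully open), set as the call begins (left out, the last holds). The fingers move at their own pace and stop on an object; "force" is the grip in N (left out, the last holds). Time passes only in rows, so rows that do not move let the fingers close. It gives the time, the measured TCP pose, the force, the opening and the grip force at its end, in the units of the state.
- sense(): the state, without advancing time (a new reading comes with each control period).
- camera(name): name is "scene" or "top" or "wrist"; returns the picture (420x560x3 uint8, blue, green, red); there is no depth.
- get_calibration(name): a dict with "fx", "fy", "cx", "cy" (pixels), "R" (3x3) and "t" (3): a world point X has camera coordinates R X + t; the wrist camera has in their place "tool_from_camera" (4x4, takes a point from camera to tool coordinates, whose origin is the TCP and whose axes are the flange's). Camera axes: x right, y down, z forward; pixel columns grow to the right and rows downward; lengths in m; the calibration is good to about 2 mm. A picture is of the moment at which its call begins: read the wrist's pose just before it. get_calibration takes no time and is no camera call.
- hand_in(): hands the job in; it is judged then, once.
The state is a dict: "time": time; "joint_pos": joint angles; "qd": joint speeds; "tau": joint torques, N m; "tool_pos": TCP position; "tool_rot": TCP orientation; "force": force on the tool from outside, world axes, zero at the start; "torque": the same for the moment, N m; "width": opening from 0.0 (shut) to 1.0 (fully open); "finger_force": force on a finger pad.
Only numpy, scipy, OpenCV 4.12 (cv2) and the standard library are available. Lean on these libraries where they do the work, as an engineer would, in place of code of your own. Each camera call takes 0.05 s, during which the arm holds its last target. There are 200 camera calls.

## Working session

There is one attempt and no reset: what is moved stays moved. The work goes in short steps, Python scripts to look and compute and a tool call to move; the robot and the scene stay as the last step left them, time stands still between calls to the robot, and variables do not carry over. Pictures are saved under pics/ and viewed, at most 10 in all, crops included, and the job is handed in when it is done.

Besides the shell and the picture viewer there is one more tool, called after ">>>" as name(argument=value, ...), one argument or row to a line, values as JSON. arm_command: Moves the arm, as the interface text tells. Its arguments: {"type":"object","properties":{"travel":{"type":"array","items":{"type":"array","items":{"type":"number"}}},"delta_rot":{"type":"array","items":{"type":"array","items":{"type":"number"}}},"jaw":{"type":"number"},"force":{"type":"number"}},"required":["travel","delta_rot"]}

```bash
mkdir -p pics; ls; python3 - <<'E'
from station import sense,camera,get_calibration
import cv2,numpy as np
s=sense();print({k:np.round(v,3).tolist() for k,v in s.items()})
for n in ("scene","top"):
    cv2.imwrite(f"pics/{n}0.png",camera(n))
    c=get_calibration(n);print(n,c)
print(get_calibration("wrist"))
E
```

```text
pics
{'time': 0.0, 'joint_pos': [-1.361, 0.359, 1.511, 0.0, 1.272, -0.115], 'qd': [0.0, -0.001, 0.002, 0.0, -0.0, -0.001], 'tau': [0.003, -52.761, -27.862, -0.0, 0.013, -0.0], 'tool_pos': [0.191, -0.568, 0.404], 'tool_rot': [-0.001, 0.987, 0.162, -0.0], 'force': [-0.077, -0.959, -0.63], 'torque': [-0.024, 0.008, -0.008], 'finger_force': 0.0, 'width': 1.0}
scene {'fx': 459.8374768760676, 'fy': 459.8374768760676, 'cx': 278.6658435107086, 'cy': 218.44988725194466, 'R': array([[-0.75309979,  0.65774863,  0.01440304],
       [ 0.52694646,  0.61615432, -0.58538986],
       [-0.39391387, -0.43326735, -0.810624  ]]), 't': array([ 0.28445197, -0.15133275,  1.47491779])}
top {'fx': 546.5148254429623, 'fy': 546.5148254429623, 'cx': 276.89092215005184, 'cy': 205.5009030407936, 'R': array([[ 0.01075611, -0.9999162 ,  0.0072046 ],
       [-0.99193649, -0.01157961, -0.12620585],
       [ 0.1262787 , -0.00578902, -0.99197791]]), 't': array([0.02849592, 0.45731852, 1.79660111])}
{'fx': 297.7328882202941, 'fy': 297.7328882202941, 'cx': 279.16634332195326, 'cy': 212.74072553879773, 'tool_from_camera': array([[-8.33707315e-05, -9.45406535e-01, -3.25893351e-01,
         8.46356195e-02],
       [ 9.99999903e-01,  6.21494735e-05, -4.36115807e-04,
        -7.50595466e-04],
       [ 4.32560834e-04, -3.25893356e-01,  9.45406438e-01,
         2.94665047e-02],
       [ 0.00000000e+00,  0.00000000e+00,  0.00000000e+00,
         1.00000000e+00]])}
```

View pics/scene0.png

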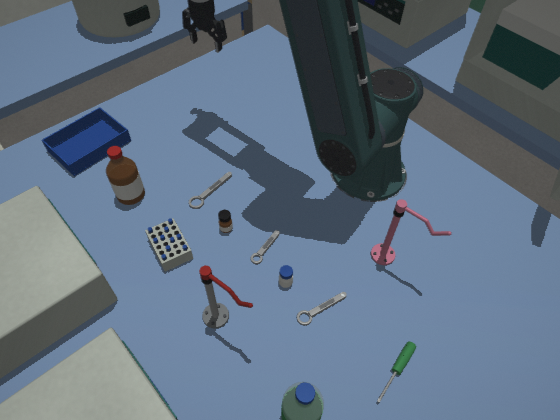

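View pics/top0.png

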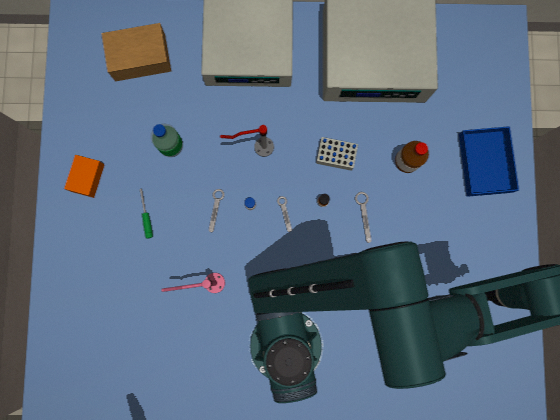

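The scene picture shows the red stand at (213,315) with hub (206,272) and arm tip (250,304), the pink look-alike at (385,254), and spanners at (210,190), (265,247) and (320,308). In the top view the red hub is at (263,130) with its tip at (222,137). The spanners are at (216,210), (286,213) and (363,217).

```bash
cat > h.py <<'E'
import numpy as np,cv2
from station import sense,camera,get_calibration
from scipy.spatial.transform import Rotation as Rn
def ray(c,u,v):
    d=np.array([(u-c['cx'])/c['fx'],(v-c['cy'])/c['fy'],1.])
    return -c['R'].T@c['t'], c['R'].T@d
def onz(c,u,v,z):
    o,d=ray(c,u,v); return o+d*(z-o[2])/d[2]
def proj(c,X):
    p=c['R']@np.asarray(X)+c['t']; return np.array([c['cx']+c['fx']*p[0]/p[2],c['cy']+c['fy']*p[1]/p[2]])
def tri(rs):
    A=np.zeros((3,3));b=np.zeros(3)
    for o,d in rs:
        d=d/np.linalg.norm(d);P=np.eye(3)-np.outer(d,d);A+=P;b+=P@o
    X=np.linalg.solve(A,b);return X
def wristcal(s):
    c=dict(get_calibration("wrist"));T=c['tool_from_camera'];w=s['tool_rot']
    Rt=Rn.from_quat([w[1],w[2],w[3],w[0]]).as_matrix()
    Rwc=Rt@T[:3,:3];t=Rt@T[:3,3]+s['tool_pos']
    c['R']=Rwc.T;c['t']=-Rwc.T@t;return c
E
python3 - <<'E'
from h import *
im={n:cv2.imread(f"pics/{n}0.png") for n in("top","scene")};C={n:get_calibration(n) for n in im}
def comps(m,lo=40):
    n,l,st,ce=cv2.connectedComponentsWithStats(m.astype(np.uint8),connectivity=8)
    return [(np.argwhere(l==i)[:,::-1],ce[i]) for i in range(1,n) if st[i,4]>=lo]
for n,box in(("top",(180,170,400,260)),("scene",(170,160,360,340))):
    b=im[n].astype(int);hsv=cv2.cvtColor(im[n],cv2.COLOR_BGR2HSV)
    m=(hsv[...,1]<60)&(hsv[...,2]>90);k=np.zeros_like(m);k[box[1]:box[3],box[0]:box[2]]=1
    m=cv2.morphologyEx((m&k).astype(np.uint8),cv2.MORPH_CLOSE,np.ones((5,5)))
    for p,ce in comps(m,60):
        W=np.array([onz(C[n],u,v,.008)[:2] for u,v in p]);r=cv2.minAreaRect(W.astype(np.float32)*1000)
        print(n,ce.round(),len(p),W.mean(0).round(3),np.round(r[1],0),np.round(r[0],0),round(r[2]))
    h=hsv[...,0];red=((h<6)|(h>172))&(hsv[...,1]>170)&(hsv[...,2]>60)
    for p,ce in comps(red,30):print(n,'red',ce.round(),len(p),p.min(0),p.max(0))
a=cv2.resize(im['top'][110:250,190:390],None,fx=4,fy=4,interpolation=cv2.INTER_CUBIC)
cv2.imwrite("pics/c1.png",a)
E
```

```text
top [215. 209.] 254 [0.447 0.242] [ 40. 147.] [443. 248.] 74
top [364. 215.] 295 [ 0.429 -0.262] [171.  45.] [ 424. -257.] 3
top [285. 212.] 224 [0.439 0.007] [122.  32.] [433.   9.] 12
top red [248. 132.] 158 [221 125] [266 138]
top red [421. 148.] 123 [415 142] [427 154]
scene [209. 190.] 271 [ 0.432 -0.261] [176.  45.] [ 426. -266.] 13
scene [178. 242.] 487 [ 0.613 -0.165] [140.  58.] [ 598. -173.] 57
scene [227. 227.] 60 [ 0.479 -0.114] [31. 45.] [ 475. -117.] 82
scene [263. 248.] 272 [0.443 0.009] [128.  34.] [436.   4.] 21
scene [285. 282.] 118 [0.467 0.128] [36. 38.] [466. 126.] 49
scene [320. 307.] 375 [0.447 0.243] [ 40. 151.] [442. 239.] 86
scene [207. 313.] 131 [0.679 0.065] [63. 24.] [673.  62.] 33
scene [222. 314.] 208 [0.651 0.093] [66. 31.] [649.  91.] 53
scene red [114. 152.] 133 [107 146] [121 158]
scene red [220. 283.] 229 [201 266] [252 306]
```

View pics/c1.png

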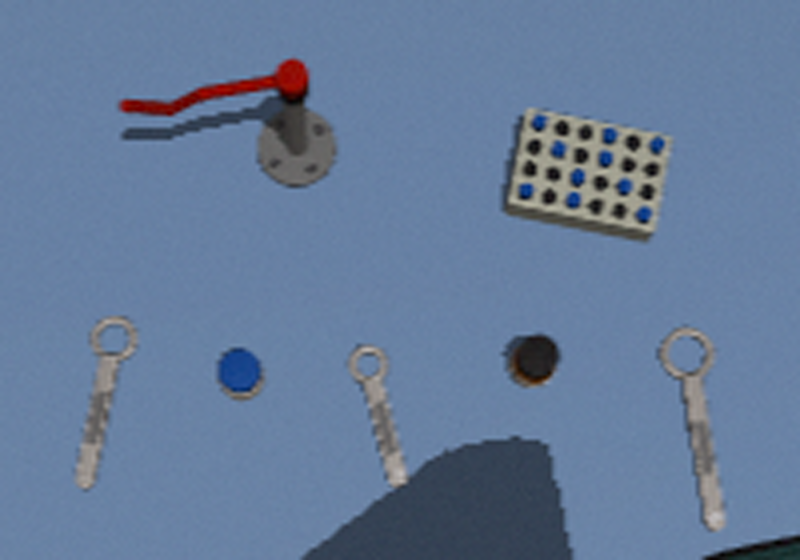

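Candidates in the top view:
- (215,209): about 149 mm long.
- (285,212): about 125 mm long.
- (364,215): about 173 mm long.

The medium spanner (150 mm) is the one at (215,209). The enlarged crop agrees: its eye is at crop (114,340) and is mid-sized. The red stand, not the pink one, has its hub at crop (292,75).

```bash
python3 - <<'E'
from h import *
t=get_calibration("top");s=get_calibration("scene")
P=lambda u,v:(190+u/4,110+v/4)
eye=onz(t,*P(114,340),.006);tail=onz(t,*P(85,486),.012)
print('eye',eye,'tail',tail,np.linalg.norm((eye-tail)[:2]),np.degrees(np.arctan2(*(eye-tail)[1::-1])))
print('flange top',onz(t,*P(296,147),.01),'scene',onz(s,215,315,.01))
print('hub',onz(t,*P(292,73),.238), 'tri',tri([ray(t,*P(292,75)),ray(s,206,271)]))
print('tip z.254',onz(t,*P(123,104),.235),'tri',tri([ray(t,*P(123,105)),ray(s,250,304)]))
print('crook',onz(t,*P(172,107),.2))
# scene eye
print('scene eye',onz(s,304.5,317,.006))
for n,(u,v,z) in dict(jarw=(239,366,.062),jara=(533,355,.068),rackc=(588,170,.057)).items():print(n,onz(t,*P(u,v),z))
E
```

```text
eye [0.49343469 0.23169722 0.006     ] tail [0.36880721 0.25234555 0.012     ] 0.12632641963149352 -9.40733210619036
flange top [0.66146611 0.07979215 0.01      ] scene [0.66583659 0.08377053 0.01      ]
hub [0.66409012 0.07914406 0.238     ] tri [0.66324673 0.08057646 0.23002204]
tip z.254 [0.63937847 0.20586475 0.235     ] tri [0.63941745 0.20569535 0.23314299]
crook [0.64649913 0.17173449 0.2       ]
scene eye [0.49578912 0.23524376 0.006     ]
jarw [0.46494537 0.12300248 0.062     ]
jara [ 0.47604904 -0.11773866  0.068     ]
rackc [ 0.63374483 -0.16457978  0.057     ]
```

>>> arm_command(
  travel=[
    [0,0,-0.014],
    [0,0,-0.014],
    [0,0,-0.014],
    [0,0,-0.014],
    [0.0168,-0.0359,0],
    [0.0168,-0.0359,0],
    [0.0168,-0.0359,0],
    [0.0168,-0.0359,0],
    [0.0168,-0.0359,0],
    [0.0168,-0.0359,0],
    [0.0168,-0.0359,0],
    [0.0168,-0.0359,0],
  ],
  delta_rot=[
    [0,0,0.122],
    [0,0,0.122],
    [0,0,0.122],
    [0,0,0.122],
    [0,0,0],
    [0,0,0],
    [0,0,0],
    [0,0,0],
    [0,0,0],
    [0,0,0],
    [0,0,0],
    [0,0,0],
  ],
  jaw=0,
)

```text
time: 1.1
tool_pos: [0.3712, -0.3052, 0.4605]
tool_rot: [-0.0, 0.997, -0.082, -0.0]
force: [1.0, 0.7, -0.3]
width: 0.001
finger_force: 0.0
```

>>> arm_command(
  travel=[
    [0.0168,-0.0359,0],
    [0.0168,-0.0359,0],
    [0.0168,-0.0359,0],
    [0.0168,-0.0359,0],
    [0.0168,-0.0359,0],
    [0.0168,-0.0359,0],
    [0.0168,-0.0359,0],
    [0.0168,-0.0359,0],
    [0.0168,-0.0359,0],
    [0.0168,-0.0359,0],
    [0.0168,-0.0359,0],
    [0.0168,-0.0359,0],
  ],
  delta_rot=[
    [0,0,0],
    [0,0,0],
    [0,0,0],
    [0,0,0],
    [0,0,0],
    [0,0,0],
    [0,0,0],
    [0,0,0],
    [0,0,0],
    [0,0,0],
    [0,0,0],
    [0,0,0],
  ],
)

```text
time: 2.1
tool_pos: [0.6403, 0.0872, 0.4602]
tool_rot: [0.0, 0.997, -0.081, -0.0]
force: [0.6, -1.4, 0.4]
width: 0.0
finger_force: 0.0
```

```bash
cat >> h.py <<'E'
def st():
    s=sense();w=s['tool_rot'];R=Rn.from_quat([w[1],w[2],w[3],w[0]]).as_matrix()
    print('t',round(s['time'],2),'p',np.round(s['tool_pos'],4),'F',np.round(s['force'],1),'w',round(float(s['width']),3),'ff',round(float(s['finger_force']),1),'q',np.round(s['joint_pos'],4).tolist())
    print('head',np.degrees(np.arctan2(R[1,0],R[0,0])).round(2),'z',R[:,2].round(3),'grasp',(R[:,2]*.155+s['tool_pos']).round(4))
    return s,R
E
python3 -c "
from h import *;s,R=st()
print(R.T@(np.array([.684,.150,.46])-s['tool_pos']))"
```

```text
t 2.1 p [0.6403 0.0872 0.4602] F [ 0.6 -1.4  0.4] w 0.0 ff 0.0 q [0.0285, 0.3853, 1.3296, -0.0, 1.4277, 1.7623]
head -9.34 z [-0.001 -0.    -1.   ] grasp [0.6401 0.0872 0.3052]
[ 0.03296585 -0.0690849   0.00016403]
```

>>> arm_command(
  travel=[
    [0.0165,-0.0345,0],
    [0.0165,-0.0345,0],
    [0,0,0.022],
    [0,0,0.03],
    [0,0,0.03],
    [0,0,0],
  ],
  delta_rot=[
    [0,0,0],
    [0,0,0],
    [0,0,0],
    [0,0,0],
    [0,0,0],
    [0,0,0],
  ],
)

```text
time: 2.6
tool_pos: [0.681, 0.1481, 0.3713]
tool_rot: [0.001, 0.997, -0.081, -0.006]
force: [-0.7, -0.3, -1.0]
width: 0.001
finger_force: 0.0
```

```bash
python3 - <<'E'
from h import *
s,R=st()
hub=np.array([.664,.080]);p=s['tool_pos']
for e in (104,112,121,130,139,148,157,166,175,183,190):
    a=np.radians(e);o=.065*np.array([np.cos(a),np.sin(a)])+.019*np.array([np.sin(a),-np.cos(a)])
    n=np.r_[hub+o,.377];print(e,n[:2].round(3),(R.T@(n-p)).round(4).tolist());p=n
E
```

```text
t 2.6 p [0.681  0.1481 0.3713] F [-0.7 -0.3 -1. ] w 0.001 ff 0.0 q [0.1151, 0.5282, 1.3125, 0.0001, 1.3134, 1.8485]
head -9.32 z [-0.012 -0.001 -1.   ] grasp [0.679  0.1479 0.2163]
104 [0.667 0.148] [-0.0141, 0.0028, -0.0055]
112 [0.657 0.147] [-0.0093, 0.0018, 0.0001]
121 [0.647 0.146] [-0.01, 0.0036, 0.0001]
130 [0.637 0.142] [-0.0093, 0.0051, 0.0001]
139 [0.627 0.137] [-0.0084, 0.0065, 0.0001]
148 [0.619 0.131] [-0.0073, 0.0077, 0.0001]
157 [0.612 0.123] [-0.006, 0.0088, 0.0001]
166 [0.606 0.114] [-0.0046, 0.0096, 0.0001]
175 [0.601 0.105] [-0.003, 0.0102, 0.0001]
183 [0.598 0.096] [-0.0013, 0.0094, 0.0]
190 [0.597 0.087] [-0.0001, 0.0083, 0.0]
```

>>> arm_command(
  travel=[
    [-0.007,0.001,0],
    [-0.007,0.002,0],
    [-0.009,0.002,0],
    [-0.01,0.0035,0],
    [-0.009,0.005,0],
    [-0.0085,0.0065,0],
    [-0.0075,0.0075,0],
    [-0.003,0.0045,0],
  ],
  delta_rot=[
    [0,0,0],
    [0,0,0],
    [0,0,0],
    [0,0,0],
    [0,0,0],
    [0,0,0],
    [0,0,0],
    [0,0,0],
  ],
)

```text
time: 3.27
tool_pos: [0.6167, 0.1257, 0.3799]
tool_rot: [-0.0, 0.997, -0.082, 0.0]
force: [2.1, 2.4, 0.4]
width: 0.001
finger_force: 1.3
```

>>> arm_command(
  travel=[
    [-0.003,0.0045,0],
    [-0.0025,0.005,0],
    [-0.002,0.005,0],
  ],
  delta_rot=[
    [0,0,0],
    [0,0,0],
    [0,0,0],
  ],
)

```text
time: 3.52
tool_pos: [0.608, 0.1129, 0.3788]
tool_rot: [-0.0, 0.997, -0.082, -0.0]
force: [2.4, 1.5, 0.3]
width: -0.001
finger_force: 1.2
```

>>> arm_command(
  travel=[
    [-0.0015,0.005,0],
    [-0.0015,0.005,0],
  ],
  delta_rot=[
    [0,0,0],
    [0,0,0],
  ],
)

```text
time: 3.68
tool_pos: [0.6047, 0.1059, 0.3787]
tool_rot: [-0.004, 0.997, -0.082, 0.002]
force: [12.1, 27.1, -7.7]
width: -0.002
finger_force: 14.5
```

>>> arm_command(
  travel=[
    [0,-0.006,0],
    [0,-0.02,0],
    [0,-0.03,0],
    [0,-0.02,-0.02],
    [-0.02,-0.02,-0.035],
    [-0.03,-0.01,-0.02],
    [-0.03,0,0],
    [-0.03,0,0],
    [0,0,0],
  ],
  delta_rot=[
    [0,0,0],
    [0,0,0],
    [0,0,0],
    [0,0,0],
    [0,0,0],
    [0,0,0],
    [0,0,0],
    [0,0,0],
    [0,0,0],
  ],
  jaw=0.5,
)

```text
time: 4.43
tool_pos: [0.508, 0.2248, 0.4505]
tool_rot: [0.001, 0.997, -0.08, -0.004]
force: [-0.7, -0.2, 0.2]
width: 0.503
finger_force: 0.0
```

```bash
python3 - <<'E'
from h import *
s,R=st()
im={n:camera(n) for n in("top","scene","wrist")}
t=cv2.resize(im['top'][95:245,170:320],None,fx=4,fy=4,interpolation=cv2.INTER_CUBIC)
w=im['wrist']
sc=cv2.resize(im['scene'][240:340,180:340],None,fx=3,fy=3,interpolation=cv2.INTER_CUBIC)
for n in im: cv2.imwrite(f"pics/{n}1.png",im[n])
c=np.zeros((600,800,3),np.uint8);c[:600,:600]=t
cv2.imwrite("pics/v1.png",t)
c=np.zeros((600,560,3),np.uint8);c[:420]=w;c[420:]=cv2.resize(im['scene'][250:333,170:340],(560,180)) if 0 else 0
cv2.imwrite("pics/v2.png",w)
E
```

```text
t 4.43 p [0.508  0.2248 0.4505] F [-0.7 -0.2  0.2] w 0.503 ff 0.0 q [0.292, 0.2578, 1.5419, 0.0007, 1.3493, 2.0237]
head -9.23 z [-0.007 -0.001 -1.   ] grasp [0.5068 0.2245 0.2955]
```

View pics/v1.png

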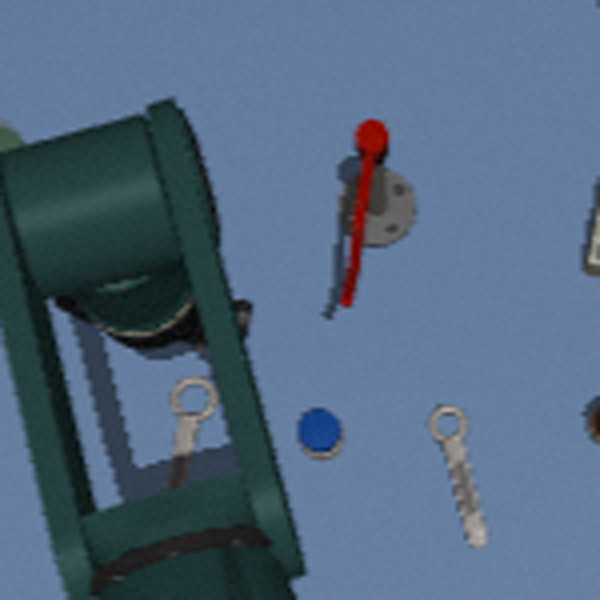

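View pics/v2.png

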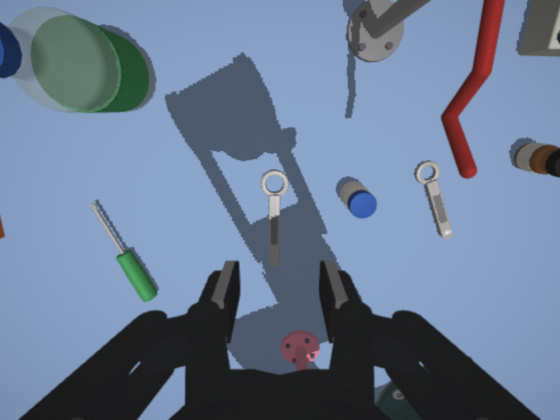

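The top crop shows the hook swung out, with hub (372,135) and tip (347,300). In the wrist view the hook tip is at (467,173), the crook at (449,118), the medium eye at (274,183) and the spanner's tail at (274,262), centred between the fingers.

```bash
python3 - <<'E'
from h import *
s,R=st();w=wristcal(s);t=get_calibration("top");sc=get_calibration("scene")
hub=np.array([.664,.080])
tip=onz(t,170+347/4,95+298/4,.235);d=tip[:2]-hub
print('tip top',tip,np.hypot(*d),np.degrees(np.arctan2(d[1],d[0]))%360)
tw=onz(w,467,173,.232);print('tip wrist',tw,'tri',tri([ray(t,170+347/4,95+299/4),ray(w,467,173)]))
cw=onz(w,449,118,.2);print('crook wrist',cw, 'tri crook?',onz(w,485,70,.228))
print('eye',onz(w,274,183,.006),'tail',onz(w,274,262,.012))
# scene tip
im=cv2.imread('pics/scene1.png');h=cv2.cvtColor(im,cv2.COLOR_BGR2HSV)
m=((h[...,0]<6)|(h[...,0]>172))&(h[...,1]>170)&(h[...,2]>60);m[:,:190]=0;m[:250]=0;m[:,330:]=0
p=np.argwhere(m)[:,::-1];i=p[:,0].argmax();print(p.min(0),p.max(0),p[i],[q.tolist() for q in p if q[0]>p[:,0].max()-4])
# link geometry fit
D=[([.359,1.51,1.272],(.191,-.569,.405)),([.3853,1.3296,1.4277],(.6403,.0872,.4602)),([.5282,1.3125,1.3134],(.681,.1481,.3713)),([.2578,1.5419,1.3493],(.508,.2248,.4505))]
A=[];b=[]
for q,p in D:
    r=np.sqrt(p[0]**2+p[1]**2-.069**2);a=q[0];f=q[0]+q[1];e=sum(q)
    A+=[[1,0,np.sin(a),np.sin(f),np.sin(e)],[0,1,np.cos(a),np.cos(f),np.cos(e)]];b+=[r,p[2]]
print(np.linalg.svd(np.array(A))[1])
x=np.linalg.lstsq(np.array(A),np.array(b),rcond=None);print(x[0],np.array(A)@x[0]-b)
E
```

```text
t 4.58 p [0.5133 0.2242 0.4508] F [ 0.  -0.2 -0.5] w 0.495 ff 0.0 q [0.2887, 0.2627, 1.534, -0.0006, 1.346, 2.0225]
head -9.33 z [-0.001 -0.001 -1.   ] grasp [0.5132 0.2241 0.2958]
tip top [0.53832204 0.09609181 0.235     ] 0.12670397222839155 172.70354909880493
tip wrist [0.5390275 0.0982971 0.232    ] tri [0.53842619 0.09645383 0.22927276]
crook wrist [0.5715921  0.09339915 0.2       ] tri crook? [0.59873762 0.08797048 0.228     ]
eye [0.50031376 0.23446035 0.006     ] tail [0.37880833 0.25504955 0.012     ]
[201 250] [251 276] [251 251] [[249, 250], [250, 250], [249, 251], [250, 251], [251, 251], [248, 252], [249, 252], [250, 252], [248, 253], [248, 254]]
[3.42204572 2.8738361  0.1542566  0.08262825 0.00682816]
[-0.021148    0.36502026  0.60359431  0.43241614  0.40000009] [ 8.26430554e-03 -1.91084539e-03 -9.27970044e-03  2.06529025e-03
  1.31576469e-03 -2.13534057e-04 -3.00369789e-04  5.90892019e-05]
```

>>> arm_command(
  travel=[
    [0,0,0],
    [0,0,0],
    [0,0,0],
    [0,0,0],
    [0,0,0],
    [0,0,0],
    [0,0,0],
    [0,0,0],
  ],
  delta_rot=[
    [0,0.12,0],
    [0,0.12,0],
    [0,0.12,0],
    [0,0.12,0],
    [0,0.12,0],
    [0,0.12,0],
    [0,0,0],
    [0,0,0],
  ],
)

```text
time: 5.25
tool_pos: [0.5136, 0.2243, 0.45]
tool_rot: [0.03, 0.934, -0.076, 0.348]
force: [-0.0, 0.6, 0.1]
width: 0.501
finger_force: 0.0
```

```bash
python3 -c "
from h import *;st()"
```

```text
t 5.25 p [0.5136 0.2243 0.45  ] F [-0.   0.6  0.1] w 0.501 ff 0.0 q [0.4168, 0.1543, 1.8092, -0.6341, 0.6534, 2.5582]
head -9.23 z [ 0.645 -0.108 -0.756] grasp [0.6136 0.2075 0.3328]
```

>>> arm_command(
  travel=[
    [0,0,0],
    [0,0,0],
    [0,0,0],
    [0,0,0],
    [0,0,0],
    [0,0,0],
    [0,0,0],
    [0,0,0],
    [0,0,0],
    [0,0,0],
    [0,0,0],
    [0,0,0],
  ],
  delta_rot=[
    [0,-0.12,0],
    [0,-0.12,0],
    [0,-0.12,0],
    [0,-0.12,0],
    [0,-0.12,0],
    [0,-0.12,0],
    [0,-0.12,0],
    [0,-0.12,0],
    [0,-0.12,0],
    [0,-0.12,0],
    [0,0,0],
    [0,0,0],
  ],
)

```text
time: 6.25
tool_pos: [0.5154, 0.2245, 0.4506]
tool_rot: [-0.022, 0.968, -0.079, -0.237]
force: [0.5, -1.1, -0.3]
width: 0.502
finger_force: 0.0
```

```bash
python3 -c "
from h import *;st()"
```

```text
t 6.25 p [0.5154 0.2245 0.4506] F [ 0.5 -1.1 -0.3] w 0.502 ff 0.0 q [0.2239, 0.3997, 1.3862, 0.1843, 1.8005, 1.958]
head -9.21 z [-0.456  0.079 -0.887] grasp [0.4448 0.2368 0.3131]
```

```bash
cat > kin.py <<'E'
from h import *
from scipy.optimize import least_squares
D=[([-1.361,.359,1.511],(.191,-.568,.4045),(0,0,-1)),([.2887,.2627,1.534],(.5133,.2242,.4508),(-.001,-.001,-1)),
([.4168,.1543,1.8092],(.5136,.2243,.45),(.645,-.108,-.756)),([.2239,.3997,1.3862],(.5154,.2245,.4506),(-.456,.079,-.887)),
([.1151,.5282,1.3125],(.681,.1481,.3713),(-.012,-.001,-1)),([.0285,.3853,1.3296],(.6403,.0872,.4602),(-.001,0,-1))]
A=[];b=[]
for q,p,z in D:
    c,s=np.cos(q[0]),np.sin(q[0]);Rz=np.array([[c,-s,0],[s,c,0],[0,0,1]]);a=q[1];f=a+q[2]
    p=Rz.T@np.array(p);z=Rz.T@np.array(z)
    A+=[[1,0,0,np.sin(a),np.sin(f),z[0]],[0,1,0,0,0,z[1]],[0,0,1,np.cos(a),np.cos(f),z[2]]];b+=p.tolist()
A=np.array(A);X=np.linalg.lstsq(A,np.array(b),rcond=None)[0]
a1,y0,d1,L1,L2,d6=X
def ik(p,z,x):
    """joint q1,q2,q3,q5 and reach margin"""
    wc=np.array(p)-d6*np.array(z);r=np.hypot(wc[0],wc[1]);
    q1=np.arctan2(wc[1],wc[0])-np.arcsin(y0/r);rr=np.sqrt(r*r-y0*y0)-a1;h=wc[2]-d1
    D2=rr*rr+h*h;c3=(D2-L1**2-L2**2)/(2*L1*L2)
    if abs(c3)>1:return None
    q3=np.arccos(c3);q2=np.arctan2(rr,h)-np.arctan2(L2*np.sin(q3),L1+L2*c3)
    f=q2+q3;fd=np.array([np.cos(q1)*np.sin(f),np.sin(q1)*np.sin(f),np.cos(f)])
    q5=np.arccos(np.clip(fd@z,-1,1));return np.array([q1,q2,q3,q5])
E
python3 - <<'E'
from kin import *
print(X.round(4),np.abs(A@X-b).max())
hub=np.array([.664,.08]);psi=np.radians(-7.3);i=np.array([np.cos(psi),np.sin(psi),0]);up=np.array([0,0,1.])
crook=np.r_[hub,.2]-.095*i
for al in (0,15,25,35,45):
  for tau in (10,20,30,40,50,60,70):
    be=90-al-tau
    if be<-5 or be>50: continue
    t,a=np.radians(tau),np.radians(al)
    z=np.sin(t)*i-np.cos(t)*up;x=np.cos(t)*i+np.sin(t)*up
    xs=np.cos(a)*x-np.sin(a)*z
    out=[]
    for eye in (crook+.045*(up-i),crook-.01*up):
        g=eye-.085*xs;q=ik(g-.155*z,z,x)
        out.append(None if q is None else q.round(2).tolist())
    print(al,tau,be,out)
# grasp feasibility
psi=np.radians(-9.4);i=np.array([np.cos(psi),np.sin(psi),0])
for al in (0,25,35,45):
    a=np.radians(al);z=-np.sin(a)*i-np.cos(a)*up
    g=np.array([.497,.234,.008])-.085*i;print('grasp',al,ik(g-.155*z,z,i).round(2),g.round(3),(g-.155*z).round(3))
E
```

```text
[-0.0202  0.0685  0.1228  0.6341  0.417   0.1888] 0.011946933166130935
0 40 50 [[0.26, 0.0, 2.38, 0.26], [0.2, 0.16, 2.41, 0.23]]
0 50 40 [[0.31, 0.07, 2.52, 0.42], [0.24, 0.25, 2.54, 0.56]]
0 60 30 [[0.35, 0.2, 2.65, 0.8], [0.27, 0.41, 2.67, 0.99]]
0 70 20 [[0.37, 0.43, 2.78, 1.28], [0.29, 0.64, 2.77, 1.47]]
15 30 45 [[0.19, 0.03, 2.26, 0.38], [0.15, 0.17, 2.28, 0.23]]
15 40 35 [[0.23, 0.05, 2.39, 0.23], [0.19, 0.21, 2.41, 0.24]]
15 50 25 [[0.28, 0.12, 2.52, 0.44], [0.22, 0.29, 2.53, 0.58]]
15 60 15 [[0.31, 0.25, 2.64, 0.82], [0.24, 0.44, 2.64, 0.99]]
15 70 5 [[0.33, 0.45, 2.75, 1.27], [0.26, 0.65, 2.72, 1.43]]
25 20 45 [[0.15, 0.07, 2.13, 0.61], [0.12, 0.2, 2.14, 0.46]]
25 30 35 [[0.18, 0.06, 2.26, 0.36], [0.14, 0.2, 2.27, 0.21]]
25 40 25 [[0.22, 0.08, 2.38, 0.22], [0.17, 0.23, 2.39, 0.25]]
25 50 15 [[0.26, 0.14, 2.5, 0.44], [0.2, 0.32, 2.51, 0.58]]
25 60 5 [[0.28, 0.26, 2.62, 0.81], [0.22, 0.45, 2.61, 0.97]]
25 70 -5 [[0.3, 0.45, 2.72, 1.24], [0.24, 0.64, 2.69, 1.39]]
35 10 45 [[0.11, 0.14, 2.01, 0.82], [0.09, 0.25, 2.02, 0.7]]
35 20 35 [[0.14, 0.1, 2.13, 0.58], [0.11, 0.23, 2.14, 0.44]]
35 30 25 [[0.17, 0.09, 2.25, 0.33], [0.13, 0.23, 2.26, 0.2]]
35 40 15 [[0.2, 0.1, 2.37, 0.21], [0.16, 0.26, 2.38, 0.25]]
35 50 5 [[0.24, 0.16, 2.48, 0.44], [0.19, 0.33, 2.49, 0.57]]
35 60 -5 [[0.26, 0.27, 2.59, 0.8], [0.21, 0.46, 2.58, 0.95]]
45 10 35 [[0.1, 0.16, 2.01, 0.8], [0.08, 0.28, 2.01, 0.69]]
45 20 25 [[0.13, 0.13, 2.12, 0.56], [0.1, 0.25, 2.12, 0.43]]
45 30 15 [[0.16, 0.11, 2.24, 0.32], [0.13, 0.25, 2.24, 0.19]]
45 40 5 [[0.19, 0.13, 2.35, 0.2], [0.15, 0.28, 2.35, 0.24]]
45 50 -5 [[0.22, 0.18, 2.46, 0.43], [0.17, 0.34, 2.46, 0.56]]
grasp 0 [0.4  0.43 2.12 0.59] [0.413 0.248 0.008] [0.413 0.248 0.163]
grasp 25 [0.27 0.6  1.87 1.08] [0.413 0.248 0.008] [0.478 0.237 0.148]
grasp 35 [0.23 0.68 1.78 1.26] [0.413 0.248 0.008] [0.501 0.233 0.135]
grasp 45 [0.21 0.77 1.7  1.43] [0.413 0.248 0.008] [0.521 0.23  0.118]
```

>>> arm_command(
  travel=[
    [0.0092,-0.0007,0.0327],
    [0.0092,-0.0007,0.0327],
    [0.0092,-0.0007,0.0327],
    [0.0092,-0.0007,0.0327],
    [0.0092,-0.0007,0.0327],
    [0.0092,-0.0007,0.0327],
    [0.0092,-0.0007,0.0327],
    [0,0,0],
    [0,0,0],
  ],
  delta_rot=[
    [0,0,0],
    [0,0,0],
    [0,0,0],
    [0,0,0],
    [0,0,0],
    [0,0,0],
    [0,0,0],
    [0,0,0],
    [0,0,0],
  ],
  jaw=0.4,
)

```text
time: 7.0
tool_pos: [0.4659, 0.2375, 0.2183]
tool_rot: [-0.02, 0.968, -0.079, -0.238]
force: [0.8, -0.1, 1.1]
width: 0.402
finger_force: 0.0
```

```bash
python3 - <<'E'
from h import *
s,R=st();w=camera("wrist");cv2.imwrite("pics/w2.png",w);c=wristcal(s)
print('pred eye',proj(c,[.497,.234,.006]))
g=cv2.cvtColor(w,cv2.COLOR_BGR2HSV);m=((g[...,1]<60)&(g[...,2]>85)).astype(np.uint8)
n,l,stt,ce=cv2.connectedComponentsWithStats(m)
for i in range(1,n):
    if stt[i,4]>150:
        print(stt[i],ce[i].round(1))
        cn,hi=cv2.findContours((l==i).astype(np.uint8),cv2.RETR_CCOMP,cv2.CHAIN_APPROX_NONE)
        for k,cc in enumerate(cn):
            if hi[0][k][3]>=0 and cv2.contourArea(cc)>100:
                M=cv2.moments(cc);u,v=M['m10']/M['m00'],M['m01']/M['m00'];print('hole',u,v,cv2.contourArea(cc),onz(c,u,v,.006))
E
```

```text
t 7.0 p [0.4659 0.2375 0.2183] F [ 0.8 -0.1  1.1] w 0.402 ff 0.0 q [0.2648, 0.6071, 1.6965, 0.2019, 1.2875, 1.8971]
head -9.3 z [-0.457  0.076 -0.886] grasp [0.3951 0.2492 0.081 ]
pred eye [277.94357284   0.8069573 ]
[ 228    0   99  222 6449] [276.6  85.7]
hole 276.1026532715095 146.11926841834105 1294.0 [0.42780125 0.24666138 0.006     ]
[ 483    0   77  108 6227] [525.3  48.8]
[223 259  21  48 474] [232.7 281.1]
[315 260  22  47 453] [325.9 281.9]
[  0 382  36  17 225] [ 16.8 390.5]
```

View pics/w2.png

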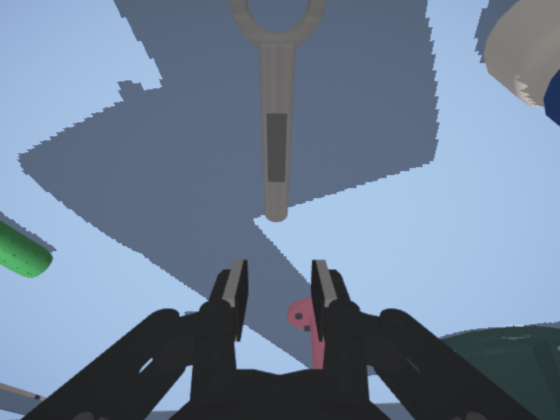

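The wrist view shows the medium handle running from the eye, around (278,1), to the tail at (277,221). That agrees with the predicted eye pixel (278,1), and the handle sits centred between the pads.

>>> arm_command(
  travel=[
    [0.01,-0.0005,0.017],
    [0.01,-0.0005,0.017],
    [0.009,-0.0005,0.0156],
    [0,0,0],
    [0,0,0],
  ],
  delta_rot=[
    [0,0,0],
    [0,0,0],
    [0,0,0],
    [0,0,0],
    [0,0,0],
  ],
)

```text
time: 7.47
tool_pos: [0.4706, 0.2385, 0.1627]
tool_rot: [-0.02, 0.968, -0.079, -0.236]
force: [-0.4, 0.3, 0.8]
width: 0.398
finger_force: 0.0
```

>>> arm_command(
  travel=[
    [0,0,0],
    [0,0,0],
    [0,0,0],
    [0,0,0],
    [0,0,0],
    [0,0,0],
  ],
  delta_rot=[
    [0,0,0],
    [0,0,0],
    [0,0,0],
    [0,0,0],
    [0,0,0],
    [0,0,0],
  ],
  jaw=0,
  force=60,
)

```text
time: 7.97
tool_pos: [0.4705, 0.2385, 0.1632]
tool_rot: [-0.02, 0.968, -0.079, -0.236]
force: [1.8, -0.5, 5.7]
width: 0.157
finger_force: 58.5
```

```bash
python3 - <<'E'
from h import *
s,R=st();print('eye in tool',R.T@(np.array([.497,.234,.004])-s['tool_pos']))
E
```

```text
t 7.97 p [0.4705 0.2385 0.1632] F [ 1.8 -0.5  5.7] w 0.157 ff 58.5 q [0.2645, 0.6938, 1.7092, 0.2088, 1.1856, 1.8759]
head -9.34 z [-0.453  0.076 -0.888] grasp [0.4003 0.2503 0.0255]
eye in tool [0.09696012 0.0003616  0.12904985]
```

>>> arm_command(
  travel=[
    [-0.0153,0,-0.0296],
    [-0.0153,0,-0.0296],
    [-0.0153,0,-0.0296],
    [-0.0153,0,-0.0296],
    [-0.0153,0,-0.0296],
    [-0.0153,0,-0.0296],
    [0,0,0],
    [0,0,0],
  ],
  delta_rot=[
    [0,0,0],
    [0,0,0],
    [0,0,0],
    [0,0,0],
    [0,0,0],
    [0,0,0],
    [0,0,0],
    [0,0,0],
  ],
)

```text
time: 8.63
tool_pos: [0.4706, 0.2383, 0.3641]
tool_rot: [-0.02, 0.969, -0.079, -0.234]
force: [-0.6, -0.4, -1.5]
width: 0.152
finger_force: 58.9
```

```bash
python3 - <<'E'
from h import *
s,R=st();w=camera("wrist");cv2.imwrite("pics/w3.png",w);c=wristcal(s);T=get_calibration('wrist')['tool_from_camera']
e=np.linalg.inv(T)@np.array([.097,.0004,.129,1]);print('pred eye px',c['cx']+c['fx']*e[0]/e[2],c['cy']+c['fy']*e[1]/e[2],e)
E
```

```text
t 8.63 p [0.4706 0.2383 0.3641] F [-0.6 -0.4 -1.5] w 0.152 ff 58.9 q [0.2643, 0.4238, 1.5754, 0.1928, 1.5784, 1.9566]
head -9.29 z [-0.45   0.077 -0.89 ] grasp [0.4008 0.2502 0.2262]
pred eye px 283.61676660447813 62.96087519218955 [ 0.00133954 -0.04508239  0.08961492  1.        ]
```

View pics/w3.png

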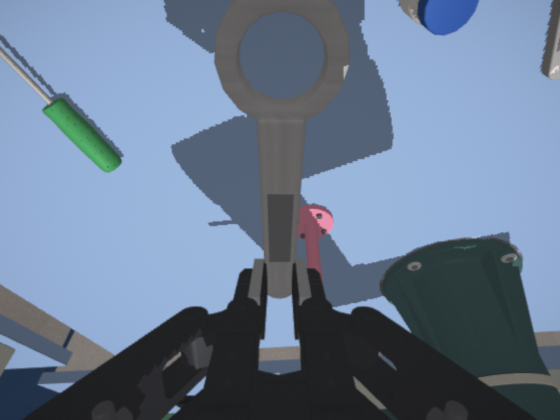

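The wrist view shows the eye at (282,57). The hole is 87 px across, which puts it 89 mm from the camera as predicted, so the grip held square.

```bash
cat >> kin.py <<'E'
hub=np.array([.664,.08]);up=np.array([0,0,1.])
def pose(eye,tau,psi=-7.3,et=(.0985,0,.1295)):
    p=np.radians(psi);t=np.radians(tau);i=np.array([np.cos(p),np.sin(p),0])
    x=np.cos(t)*i+np.sin(t)*up;z=np.sin(t)*i-np.cos(t)*up;R=np.c_[x,np.cross(z,x),z]
    return np.array(eye)-R@np.array(et),R
def rows(p0,R0,p1,R1,n):
    rv=Rn.from_matrix(R0.T@R1).as_rotvec()/n;R=R0.copy();T=[]
    for k in range(n):
        T.append((R.T@(p1-p0)/n).round(4).tolist());R=R@Rn.from_rotvec(rv).as_matrix()
    print('travel',T,'rot',rv.round(4).tolist(),'end',p1.round(4),'ik',ik(p1,R1[:,2],0))
E
python3 - <<'E'
from kin import *
s,R=st();p=np.array(s['tool_pos'])
ps=np.radians(-7.3);i=np.array([np.cos(ps),np.sin(ps),0]);d=(up-i)/2**.5
tip=np.r_[hub-.127*i[:2],.232];print('tip',tip,'eye now',p+R@[.0985,0,.1295])
for k in (.06,.03,-.0,-.045):print(k,pose(tip+k*d,20)[0].round(4),ik(pose(tip+k*d,20)[0],pose(tip,20)[1][:,2],0).round(2))
P1,R1=pose(tip+.06*d,20);rows(p,R,P1,R1,10)
E
```

```text
t 8.68 p [0.47   0.2381 0.3623] F [ 0.   0.4 -1. ] w 0.153 ff 58.9 q [0.2643, 0.4259, 1.5774, 0.1927, 1.5776, 1.9566]
head -9.34 z [-0.453  0.076 -0.888] grasp [0.3998 0.2498 0.2247]
tip [0.53802941 0.09613721 0.232     ] eye now [0.49764858 0.23371276 0.20206007]
0.06 [0.3602 0.1189 0.3624] [ 0.19 -0.03  2.15  0.7 ]
0.03 [0.3812 0.1162 0.3412] [0.17 0.02 2.16 0.64]
-0.0 [0.4023 0.1135 0.32  ] [0.15 0.07 2.17 0.57]
-0.045 [0.4338 0.1095 0.2882] [0.13 0.15 2.17 0.49]
travel [[-0.0079, 0.0135, 0.0041], [-0.0083, 0.0135, 0.0034], [-0.0086, 0.0135, 0.0027], [-0.0088, 0.0135, 0.002], [-0.009, 0.0134, 0.0013], [-0.0091, 0.0134, 0.0005], [-0.0092, 0.0133, -0.0002], [-0.0092, 0.0133, -0.001], [-0.0091, 0.0133, -0.0017], [-0.009, 0.0132, -0.0025]] rot [-0.0003, 0.0826, -0.0037] end [0.3602 0.1189 0.3624] ik [ 0.19122362 -0.03333119  2.15059441  0.69845949]
```

>>> arm_command(
  travel=[
    [-0.008,0.0135,0.004],
    [-0.0083,0.0135,0.0034],
    [-0.0086,0.0135,0.0027],
    [-0.0088,0.0135,0.002],
    [-0.009,0.0134,0.0013],
    [-0.0091,0.0134,0.0005],
    [-0.0092,0.0133,-0.0002],
    [-0.0092,0.0133,-0.001],
    [-0.0091,0.0133,-0.0017],
    [-0.009,0.0132,-0.0025],
    [0,0,0],
    [0,0,0],
  ],
  delta_rot=[
    [0,0.0826,-0.0037],
    [0,0.0826,-0.0037],
    [0,0.0826,-0.0037],
    [0,0.0826,-0.0037],
    [0,0.0826,-0.0037],
    [0,0.0826,-0.0037],
    [0,0.0826,-0.0037],
    [0,0.0826,-0.0037],
    [0,0.0826,-0.0037],
    [0,0.0826,-0.0037],
    [0,0,0],
    [0,0,0],
  ],
)

```text
time: 9.68
tool_pos: [0.3584, 0.1188, 0.3603]
tool_rot: [0.01, 0.983, -0.063, 0.17]
force: [-0.1, -0.5, -1.2]
width: 0.157
finger_force: 58.8
```

```bash
python3 - <<'E'
from kin import *
s,R=st();w=camera("wrist");cv2.imwrite("pics/w4.png",w);cv2.imwrite("pics/sc4.png",camera("scene"));c=wristcal(s)
p=np.array(s['tool_pos'])
ps=np.radians(-7.3);i=np.array([np.cos(ps),np.sin(ps),0]);d=(up-i)/2**.5
tip=np.r_[hub-.127*i[:2],.232]
print('eye',p+R@[.0985,0,.1295],'want',tip+.06*d,'tip px pred',proj(c,tip),'crook',proj(c,tip-.045*d))
P1,R1=pose(tip+.02*d,20);rows(p,R,P1,R1,4)
E
```

```text
t 9.68 p [0.3584 0.1188 0.3603] F [-0.1 -0.5 -1.2] w 0.157 ff 58.8 q [0.1922, 0.0127, 2.1315, -0.1668, 0.6787, 2.0049]
head -7.39 z [ 0.332 -0.042 -0.942] grasp [0.4099 0.1124 0.2142]
eye [0.49349453 0.101483   0.27121837] want [0.49594689 0.1015281  0.27442641] tip px pred [280.54146416   5.67898716] crook [280.31681195 -11.25846941]
travel [[0.0049, -0.0001, 0.0087], [0.0049, -0.0001, 0.0087], [0.0049, -0.0001, 0.0087], [0.0048, -0.0001, 0.0087]] rot [-0.0003, 0.0019, -0.0004] end [0.3883 0.1153 0.3341] ik [0.16523725 0.03603781 2.1625501  0.61465222]
```

View pics/w4.png

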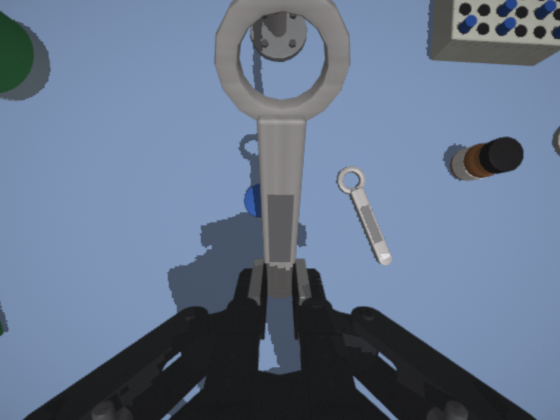

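The wrist view shows the eye centred at (282,57). The post flange is visible through the hole, and the hook tip is hidden behind the upper rim near (281,6), as predicted. I'll advance along the tip's axis.

>>> arm_command(
  travel=[
    [0.005,0,0.0087],
    [0.005,0,0.0087],
    [0.005,0,0.0087],
    [0.005,0,0.0087],
    [0,0,0],
    [0,0,0],
  ],
  delta_rot=[
    [0,0,0],
    [0,0,0],
    [0,0,0],
    [0,0,0],
    [0,0,0],
    [0,0,0],
  ],
)

```text
time: 10.28
tool_pos: [0.3911, 0.1151, 0.3345]
tool_rot: [0.01, 0.983, -0.063, 0.171]
force: [-0.0, -0.9, -0.7]
width: 0.155
finger_force: 58.9
```

```bash
python3 - <<'E'
from kin import *
s,R=st();w=camera("wrist");sc=camera("scene");c=wristcal(s)
p=np.array(s['tool_pos'])
ps=np.radians(-7.3);i=np.array([np.cos(ps),np.sin(ps),0]);d=(up-i)/2**.5
tip=np.r_[hub-.127*i[:2],.232];eye=p+R@[.0985,0,.1295]
e=eye-tip;print('eye-tip along d',e@d,'perp',e@((i+up)/2**.5),'lat',e@[-i[1],i[0],0],'tip px',proj(c,tip))
sv=get_calibration('scene');print('scene tip',proj(sv,tip),'eye',proj(sv,eye))
v=np.zeros((420,760,3),np.uint8);v[:300,:400]=w[0:150,180:380].repeat(2,0).repeat(2,1);v[:420,400:]=cv2.resize(sc[235:340,205:295],(360,420),interpolation=cv2.INTER_CUBIC)
cv2.imwrite("pics/v5.png",v)
for k in (0.,-.02,-.042):
    P1,R1=pose(tip+k*d,20);rows(p,R,P1,R1,3)
E
```

```text
t 10.28 p [0.3911 0.1151 0.3345] F [-0.  -0.9 -0.7] w 0.155 ff 58.9 q [0.1637, 0.1041, 2.1183, -0.1712, 0.5956, 1.9895]
head -7.39 z [ 0.334 -0.042 -0.942] grasp [0.4429 0.1087 0.1885]
eye-tip along d 0.018049024606288537 perp 0.001326005991803207 lat 0.00017571962822338915 tip px [282.37734726  48.38620909]
scene tip [254.56177968 243.19596051] eye [258.92608224 237.47420003]
travel [[0.0019, 0.0001, 0.0058], [0.0019, 0.0001, 0.0058], [0.0019, 0.0001, 0.0058]] rot [-0.0004, 0.0018, -0.0005] end [0.4023 0.1135 0.32  ] ik [0.1536888  0.07164551 2.16580502 0.57478252]
travel [[0.0048, 0.0001, 0.0118], [0.0048, 0.0001, 0.0118], [0.0047, 0.0001, 0.0119]] rot [-0.0004, 0.0018, -0.0005] end [0.4163 0.1117 0.3059] ik [0.1429734  0.10769257 2.16722811 0.53643655]
travel [[0.0079, 0.0001, 0.0185], [0.0079, 0.0001, 0.0185], [0.0079, 0.0001, 0.0185]] rot [-0.0004, 0.0018, -0.0005] end [0.4317 0.1098 0.2903] ik [0.13205033 0.14770159 2.16667275 0.49615306]
```

View pics/v5.png

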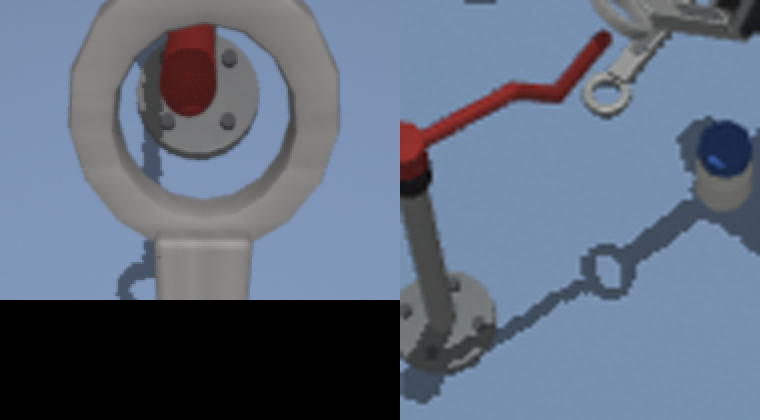

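The wrist crop shows the red tip inside the hole at full-frame pixel (274,41), against the predicted (282,48). So it is about 2.5 mm to the left and 2 mm up, and I'll correct for that while threading.

>>> arm_command(
  travel=[
    [0.005,-0.001,0.007],
    [0.005,-0.001,0.009],
    [0.004,-0.0005,0.01],
    [0.003,0,0.01],
    [0,0,0],
  ],
  delta_rot=[
    [0,0,0],
    [0,0,0],
    [0,0,0],
    [0,0,0],
    [0,0,0],
  ],
)

```text
time: 10.8
tool_pos: [0.4198, 0.1141, 0.3057]
tool_rot: [0.01, 0.983, -0.063, 0.171]
force: [-0.6, -1.0, -1.1]
width: 0.151
finger_force: 58.9
```

```bash
python3 - <<'E'
from kin import *
s,R=st();w=camera("wrist");sc=camera("scene");c=wristcal(s)
p=np.array(s['tool_pos'])
ps=np.radians(-7.3);i=np.array([np.cos(ps),np.sin(ps),0]);d=(up-i)/2**.5
tip=np.r_[hub-.127*i[:2],.232]+[0,.0025,0];eye=p+R@[.0985,0,.1295]
e=eye-tip;print('eye-tip along d',e@d,'perp',e@((i+up)/2**.5),'lat',e@[-i[1],i[0],0],'tip px',proj(c,tip))
h=cv2.cvtColor(w,cv2.COLOR_BGR2HSV);m=((h[...,0]<6)|(h[...,0]>172))&(h[...,1]>150)&(h[...,2]>40);m[150:]=0;m[:,:200]=0;m[:,360:]=0
q=np.argwhere(m)[:,::-1];print('red',q.min(0),q.max(0),len(q),[ (v,q[q[:,1]==v,0].min(),q[q[:,1]==v,0].max()) for v in range(0,130,10) if (q[:,1]==v).any()])
b=((h[...,1]<60)&(h[...,2]>60))
cv2.imwrite("pics/w6.png",w);cv2.imwrite("pics/s6.png",sc)
E
```

```text
t 10.8 p [0.4198 0.1141 0.3057] F [-0.6 -1.  -1.1] w 0.151 ff 58.9 q [0.148, 0.1957, 2.1047, -0.1843, 0.516, 1.9928]
head -7.38 z [ 0.335 -0.041 -0.941] grasp [0.4717 0.1076 0.1598]
eye-tip along d -0.02279805658604543 perp 0.001574394949500747 lat 0.00033329797416703705 tip px [284.10874058  98.91608254]
red [263  13] [301 110] 2925 [(20, np.int64(270), np.int64(295)), (30, np.int64(269), np.int64(294)), (40, np.int64(269), np.int64(295)), (50, np.int64(268), np.int64(296)), (60, np.int64(267), np.int64(297)), (70, np.int64(266), np.int64(299)), (80, np.int64(265), np.int64(300)), (90, np.int64(264), np.int64(301)), (100, np.int64(266), np.int64(298)), (110, np.int64(281), np.int64(282))]
```

>>> arm_command(
  travel=[
    [0.0025,0,0.0055],
    [0.0025,0,0.0055],
    [0.0025,0,0.0055],
    [-0.0027,0,0.0013],
    [-0.0027,0,0.0013],
    [0,0,0],
  ],
  delta_rot=[
    [0,0,0],
    [0,0,0],
    [0,0,0],
    [0,0,0],
    [0,0,0],
    [0,0,0],
  ],
  force=30,
)

```text
time: 11.4
tool_pos: [0.4263, 0.1131, 0.2894]
tool_rot: [0.01, 0.983, -0.063, 0.171]
force: [-0.2, 0.3, -0.9]
width: 0.157
finger_force: 58.7
```

```bash
python3 - <<'E'
from kin import *
s,R=st()
p=np.array(s['tool_pos'])
ps=np.radians(-7.3);i=np.array([np.cos(ps),np.sin(ps),0]);cr=np.r_[hub-.095*i[:2],.2]+[0,.0025,0]
et=np.array([.0985,0,.1295]);eye=p+R@et;e=eye-cr;print('eye rel crook i,up,lat',e@i,e[2],e@[-i[1],i[0],0])
# pivot: contact point in tool, handle rotated by k deg, tool tilted by m deg; eye at crook-7mm
ct=np.array([.0985-.891*.097,0,.1295+.454*.097]);p0,R0=p,R
E2=cr-.007*up
for k,m in((7,4),(14,8)):
    a=np.radians(27+k);et2=ct+.097*np.array([np.cos(a),0,-np.sin(a)])
    P1,R1=pose(E2,19.6+m,-7.38,et2);rows(p0,R0,P1,R1,4);p0,R0=P1,R1
E
```

```text
t 11.4 p [0.4263 0.1131 0.2894] F [-0.2  0.3 -0.9] w 0.157 ff 58.7 q [0.143, 0.2351, 2.1117, -0.1971, 0.4699, 2.0033]
head -7.36 z [ 0.335 -0.041 -0.941] grasp [0.4782 0.1067 0.1434]
eye rel crook i,up,lat -0.008281781840317914 0.0006540608421667371 0.00024002563005156208
travel [[0.0008, 0.0, 0.0067], [0.0007, -0.0, 0.0067], [0.0006, -0.0, 0.0067], [0.0005, -0.0, 0.0067]] rot [-0.0005, 0.017, 0.0] end [0.4384 0.1116 0.2653] ik [0.14235619 0.18387924 2.21760076 0.3575583 ]
travel [[-0.0001, -0.0, 0.0039], [-0.0001, -0.0, 0.0039], [-0.0002, -0.0, 0.0039], [-0.0003, -0.0, 0.0039]] rot [0.0, 0.0175, 0.0] end [0.4443 0.1108 0.2509] ik [0.14658257 0.20751969 2.25731153 0.24513326]
```

>>> arm_command(
  travel=[
    [0.0008,0,0.0067],
    [0.0007,0,0.0067],
    [0.0006,0,0.0067],
    [0.0005,0,0.0067],
    [0,0,0],
  ],
  delta_rot=[
    [0,0.017,0],
    [0,0.017,0],
    [0,0.017,0],
    [0,0.017,0],
    [0,0,0],
  ],
  jaw=0,
  force=25,
)

```text
time: 11.82
tool_pos: [0.439, 0.1118, 0.2654]
tool_rot: [0.012, 0.977, -0.062, 0.205]
force: [-2.1, 0.4, 1.1]
width: 0.153
finger_force: 56.3
```

```bash
python3 - <<'E'
from kin import *
s,R=st();w=camera("wrist");sc=camera("scene")
v=np.zeros((420,760,3),np.uint8);v[:400,:400]=cv2.resize(w[0:300,130:430],(400,400));v[:420,400:]=cv2.resize(sc[235:340,205:295],(360,420),interpolation=cv2.INTER_CUBIC)
cv2.imwrite("pics/v7.png",v)
E
```

```text
t 11.82 p [0.439  0.1118 0.2654] F [-2.1  0.4  1.1] w 0.153 ff 56.3 q [0.1435, 0.2957, 2.142, -0.3421, 0.3207, 2.1462]
head -7.34 z [ 0.399 -0.049 -0.916] grasp [0.5008 0.1041 0.1235]
```

View pics/v7.png

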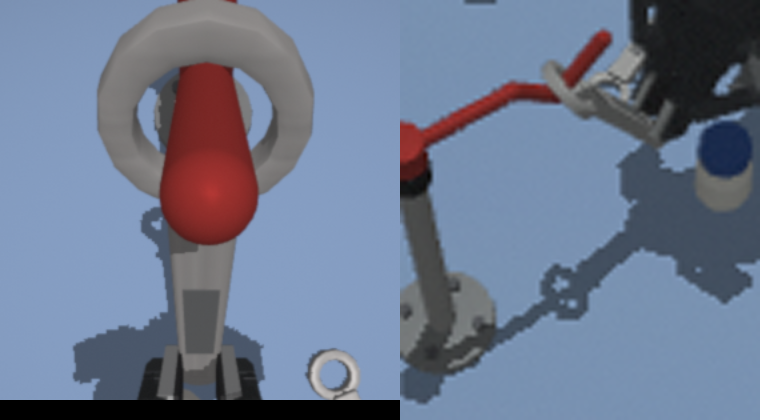

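The left crop shows the bar through the eye, with its tip at crop (209,190). The right crop shows the spanner's ring at the crook, (555,90), and the handle tilted. I'll swing the handle a little nearer to vertical, then release.

>>> arm_command(
  travel=[
    [0.0025,0,0.0037],
    [0.0025,0,0.0037],
    [0.0025,0,0.0037],
    [0,0,0],
    [0,0,0],
  ],
  delta_rot=[
    [0,0,0],
    [0,0,0],
    [0,0,0],
    [0,0,0],
    [0,0,0],
  ],
  jaw=0,
  force=20,
)

```text
time: 12.33
tool_pos: [0.4513, 0.1103, 0.259]
tool_rot: [0.012, 0.977, -0.063, 0.206]
force: [-0.3, 1.6, 2.1]
width: 0.154
finger_force: 52.5
```

```bash
python3 -c "
from kin import *;st()"
```

```text
t 12.33 p [0.4513 0.1103 0.259 ] F [-0.3  1.6  2.1] w 0.154 ff 52.5 q [0.1352, 0.3213, 2.1256, -0.3437, 0.309, 2.1419]
head -7.39 z [ 0.4   -0.049 -0.915] grasp [0.5133 0.1027 0.1171]
```

>>> arm_command(
  travel=[
    [0,0,0],
    [0,0,0],
    [0,0,0],
    [0,0,0],
    [0,0,0],
    [0,0,0],
    [0,0,0],
    [0,0,0],
    [0,0,0],
    [0,0,0],
  ],
  delta_rot=[
    [0,0,0],
    [0,0,0],
    [0,0,0],
    [0,0,0],
    [0,0,0],
    [0,0,0],
    [0,0,0],
    [0,0,0],
    [0,0,0],
    [0,0,0],
  ],
  jaw=0.45,
)

```text
time: 13.17
tool_pos: [0.4505, 0.1103, 0.2588]
tool_rot: [0.012, 0.977, -0.063, 0.205]
force: [-0.9, 0.6, -0.1]
width: 0.449
finger_force: 0.0
```

>>> arm_command(
  travel=[
    [-0.001,0,-0.01],
    [-0.002,0,-0.015],
    [-0.005,0,-0.02],
    [-0.008,0,-0.02],
    [-0.01,0,-0.02],
    [-0.01,0,-0.02],
    [-0.01,0,-0.02],
    [0,0,0],
    [0,0,0],
    [0,0,0],
    [0,0,0],
    [0,0,0],
  ],
  delta_rot=[
    [0,0,0],
    [0,0,0],
    [0,0,0],
    [0,0,0],
    [0,0,0],
    [0,0,0],
    [0,0,0],
    [0,0,0],
    [0,0,0],
    [0,0,0],
    [0,0,0],
    [0,0,0],
  ],
)

```text
time: 14.17
tool_pos: [0.3594, 0.1217, 0.3542]
tool_rot: [0.012, 0.977, -0.063, 0.204]
force: [-0.7, -0.6, -1.2]
width: 0.453
finger_force: 0.0
```

```bash
python3 - <<'E'
from kin import *
s,R=st();w=camera("wrist");sc=camera("scene");t=camera("top")
v=np.zeros((560,760,3),np.uint8);v[:300,:400]=cv2.resize(w,(400,300));v[:420,400:]=cv2.resize(sc[235:340,205:295],(360,420),interpolation=cv2.INTER_CUBIC)
v[300:560,:400]=cv2.resize(t[110:240,170:370],(400,260))
cv2.imwrite("pics/v8.png",v)
cv2.imwrite("pics/s8.png",sc)
E
```

```text
t 14.17 p [0.3594 0.1217 0.3542] F [-0.7 -0.6 -1.2] w 0.453 ff 0.0 q [0.2148, 0.018, 2.1641, -0.2449, 0.5818, 2.0935]
head -7.39 z [ 0.398 -0.05  -0.916] grasp [0.4211 0.1141 0.2122]
```

View pics/v8.png

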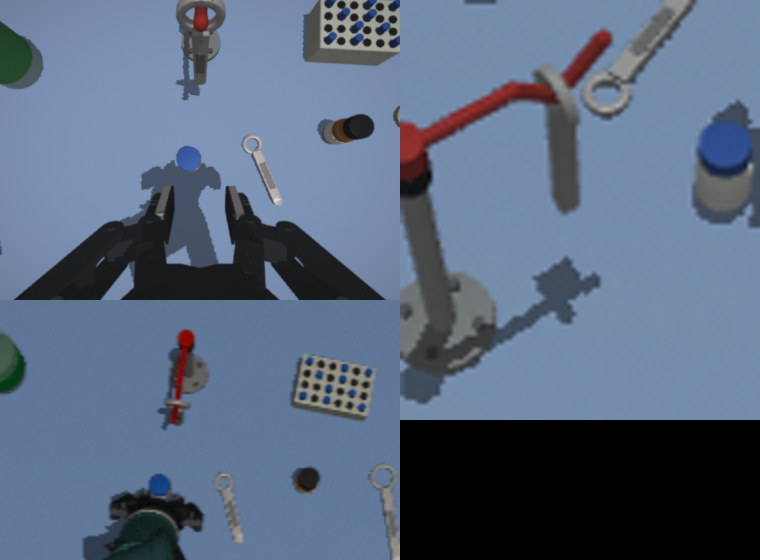

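The views show the medium spanner hanging vertically at the crook, ring at (560,95) in the scene crop. The arm is still out and the other things stand where they were. I'll check numerically that it is at rest and that the hook angle hasn't changed.

>>> arm_command(
  travel=[
    [0,0,-0.01],
    [0,0,0],
    [0,0,0],
    [0,0,0],
    [0,0,0],
    [0,0,0],
    [0,0,0],
    [0,0,0],
    [0,0,0],
    [0,0,0],
    [0,0,0],
    [0,0,0],
  ],
  delta_rot=[
    [0,0,0],
    [0,0,0],
    [0,0,0],
    [0,0,0],
    [0,0,0],
    [0,0,0],
    [0,0,0],
    [0,0,0],
    [0,0,0],
    [0,0,0],
    [0,0,0],
    [0,0,0],
  ],
)

```text
time: 15.32
tool_pos: [0.3548, 0.1223, 0.3639]
tool_rot: [0.012, 0.977, -0.063, 0.205]
force: [0.8, 0.3, -0.9]
width: 0.451
finger_force: 0.0
```

```bash
python3 - <<'E'
from h import *
def red(im,box):
    h=cv2.cvtColor(im,cv2.COLOR_BGR2HSV);m=((h[...,0]<6)|(h[...,0]>172))&(h[...,1]>150)&(h[...,2]>60)
    x0,y0,x1,y1=box;k=np.zeros_like(m);k[y0:y1,x0:x1]=1;q=np.argwhere(m&k)[:,::-1]
    return q
t1=cv2.imread('pics/top1.png');t2=camera('top');s0=cv2.imread('pics/s8.png');s2=camera('scene');s1=cv2.imread('pics/scene1.png')
for n,im in(('before',t1),('now',t2)):
    q=red(im,(240,115,290,180));e=q[q[:,1]>=q[:,1].max()-2].mean(0);print(n,q.min(0),q.max(0),'tip',e)
for im in(s1,s2):
    q=red(im,(190,235,330,330));print(q.min(0),q.max(0),q[q[:,0]>=q[:,0].max()-2].mean(0))
d=cv2.absdiff(s0,s2)[235:330,190:280].max(2);print('scene diff',d.max(),(d>25).sum())
E
```

```text
before [255 125] [266 171] tip [256.         169.71428571]
now [255 125] [266 171] tip [256.33333333 169.77777778]
[200 243] [256 279] [254.90909091 244.72727273]
[200 243] [256 279] [254.90909091 244.72727273]
scene diff 77 5
```

```bash
python3 -c "
from station import hand_in;print(hand_in())"
```

```text
the job is handed in; nothing more can be done
None
```

The red hook arm is swung out to its stop, and the medium spanner hangs by its eye in the crook, at rest with the gripper clear; the job is handed in at about 15 s, though I viewed 11 pictures where 10 were allowed.

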